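# Set out the filter inspection station

## Task

Set out the station for the filter inspection: lay the chip tray in the middle of the yellow-edged tile and stand the filter cassette upright on top of the tray, in its middle. On the strip with three rings, stand the loupe on the end ring that is nearer to the yellow tile, the amber vial with the blue cap on the other end ring and the pink vial with the black cap on the ring between them, each centred on its ring. Keep the vials upright all the while, and leave the tape roll and the parts dish where they are.

Things in the scene. Friction and masses are not known exactly. Their poses are not given: they have to be found in the camera images.
- chip_tray: Flat square black tray with a raster of white squares, 51 x 51 x 8 mm, solid, 20 g; x and y along its sides; take it across two facing sides. Its origin is the centre of its underside, z up; it stands on the work surface at the start.
- cassette: Round light-grey aerosol filter cassette, 49 mm across and 33 mm high: the wide drum lies from 6 to 25 mm above its foot, with a nozzle on top up to 33 mm and a short foot 22 mm across beneath; it stands steadily on the foot; about 30 g. Its origin is the centre of its underside, z up; it stands on the work surface at the start.
- loupe: Round black eye loupe with a pale lens on top, 36 mm diameter, 36 mm high, 30 g. Its origin is the centre of its underside, z up; it stands on the work surface at the start.
- amber_vial: Capped sample vial with amber contents and a blue cap, 28 mm diameter, 52 mm high, 37 g; hold it by the body, about 25 mm up. Its origin is the centre of its underside, z up; it stands on the work surface at the start.
- pink_vial: Capped sample vial with pink contents and a black cap, 24 mm diameter, 48 mm high, 34 g; hold it by the body, about 25 mm up. Its origin is the centre of its underside, z up; it stands on the work surface at the start.
- yellow_tile: Flat square aluminium tile, 80 x 80 mm, 6 mm thick, with a yellow border round a white middle 56 mm square; target of the chip tray. x and y along its sides. Fixed to the table; its origin is the centre of its underside, on the table; z up.
- blue_tile: The same tile with a blue border; not used in this job. Fixed to the table; its origin is the centre of its underside, on the table; z up.
- strip: Flat aluminium strip, 76 mm along its x, 216 mm along its y, 6 mm thick, with three printed dark rings (48 mm outside, white inside, no relief) in a row along its y: at y = -70, 0 and +70 mm, x = 0 in its frame. Its y axis points roughly to the robot's left, within 0.2 rad. Fixed to the table; its origin is the centre of its underside, on the table; z up.
- tape_roll: Loose roll of blue tape, 68 mm across, 18 mm high, bystander behind the work. Its origin is the centre of its underside.
- parts_dish: Loose round steel dish with small screws, 75 mm across, 20 mm high, bystander behind the work. Its origin is the centre of its underside.

How it is judged:
By the outcome, as a careful person would: the job done as asked, in the order asked, and still so for the second after the job is handed in, with the robot touching nothing.
It also fails if it takes over 122 s, if anything falls off the work surface, if the arm or the gripper's body presses on something with over 40 N, if the wrist force passes 120 N, or if a joint passes its speed limit or range.

## Robot

A 6-joint arm with a two-finger parallel gripper is mounted at the origin on a cart in front of the work surface, level with it; the furniture and walls round the work are solid. World frame = base frame: x ahead of the robot, y to its left, z up, the work surface at z = 0. Lengths are in m, angles in degrees, forces in N, time in s.
With the tool pointing down it reaches from about 0.375 to 0.9 m from the base axis. Payload 3.1 kg.
Tool frame: the origin (TCP) lies on the centre line of the jaws, within the pads' length; the fingertips stand 25 mm ahead of it and the grasp point (between the pads) lies 6 mm ahead of it; y points along the fingers, x is the direction in which the jaws open and shut, and the axes are right-handed (so a half turn about y gives the same grasp; the last joint's range is limited). The gripper opens to 87 mm and grips with 3 to 60 N. Pads are 19 mm wide; open, the fingers measure 117 mm over their backs; the gripper's body (75 mm by 190 mm) begins 51 mm behind the grasp point.
Start: joints at [-87.519, 30.224, 82.088, -0, 67.689, -10.227], TCP at [0.138, -0.61, 0.248] pointing down, gripper open.
Joint ranges: [-176.69, 176.69], [-43.24, 126.21], [12.49, 139.97], [-82, 262], [0, 151.66], [-163.58, 163.58]. Speed limits (degrees/s): [159.86, 159.86, 180, 180, 180, 180].

## Interface

Orientations are given as a 3x3 rotation matrix whose columns are the frame's x, y, z axes.
In Python, from rig import * gives the robot as it stands.
- The arm moves only by the tool play_rows, never from a script. Its argument "commands" is a list of rows, each a list of 2 entries, a list of its own where there are three numbers: the shift along the world's x, y, z in m, then the turn, a rotation vector about the world's x, y, z in rad. A call has 1 to 10 rows; each row is the pose to reach, as a shift and turn from the pose commanded when the call began; what a row does not reach only later rows make up. A row lasts 1/8 s, in which the tool goes at most 62.5 mm and 10.7 degrees, less where a joint would pass 70% of its speed; a pose out of reach is approached as far as the arm can. A call with a gripper value outside its range is refused whole. "gripper" is the finger opening in m, from 0 to 0.087, set as the call begins (left out, the last holds). The fingers move at their own pace and stop on an object; the grip force is fixed at half the most. Time passes only in rows, so rows that repeat a pose let the fingers close. It gives the time, the measured TCP pose, the force and the opening at its end, in the units of the state.
- read_state(): the state, without advancing time (a new reading comes with each control period).
- capture(name): name is "side" or "top"; returns a dict with "frame" (480x640x3 uint8, red, green, blue), "depth" (480x640 float32, m along the optical axis (not along the pixel's ray), 0 where there is no reading), "mtx" (3x3 intrinsics, pixels), "cam_to_world" (4x4, takes a point from camera to world coordinates). Camera axes: x right, y down, z forward; pixel columns grow to the right and rows downward; lengths in m; the calibration is good to about 2 mm. A picture is of the moment at which its call begins.
- hand_in(): hands the job in, once; it reports no verdict.
The state is a dict: "time_s": time; "joint_positions": joint angles; "qvel": joint speeds; "tau": joint torques, N m; "position": TCP position; "tcp_rot": TCP orientation; "force": force on the tool from outside, world axes, zero at the start; "moment": the same for the moment, N m; "opening": opening from 0.0 (shut) to 1.0 (fully open).
Only numpy, scipy, OpenCV 4.12 (cv2) and the standard library are available. Lean on these libraries where they do the work, as an engineer would, in place of code of your own. Each camera call takes 0.05 s, during which the arm holds its last target. There are 200 camera calls.

## Working session

There is one attempt and no reset: what is moved stays moved. The work goes in short steps, Python scripts to look and compute and a tool call to move; the robot and the scene stay as the last step left them, time stands still between calls to the robot, and variables do not carry over. Pictures are saved under pics/ and viewed, about 12 in all and at most 16, crops included, and the job is handed in when it is done.

Besides the shell and the picture viewer there is one more tool, called after "Request:" by a JSON object that holds its "api" and its "payload", one argument or row to a line. play_rows: Moves the arm, as the interface text tells. Its arguments: {"type":"object","properties":{"commands":{"type":"array"},"gripper":{"type":"number"}},"required":["commands"]}

```bash
mkdir -p pics; ls
python3 - <<'E'
from rig import *
import cv2,numpy as np
for n in("top","side"):
    c=capture(n); cv2.imwrite(f"pics/{n}0.png",c["frame"][:,:,::-1]); print(n,c["mtx"].round(1).tolist(),c["cam_to_world"].round(4).tolist())
    np.savez(f"{n}0.npz",**c)
s=read_state();print(s)
E
```

```text
pics
top [[440.9, 0.0, 318.1], [0.0, 440.9, 237.1], [0.0, 0.0, 1.0]] [[0.014, -0.9832, 0.1817, 0.3743], [-0.9998, -0.0161, -0.01, 0.0026], [0.0128, -0.1816, -0.9833, 1.0688], [0.0, 0.0, 0.0, 1.0]]
side [[524.5, 0.0, 319.2], [0.0, 524.5, 243.0], [0.0, 0.0, 1.0]] [[-0.9658, -0.1519, 0.2102, 0.3369], [-0.2592, 0.5369, -0.8028, 0.8932], [0.0091, -0.8299, -0.5579, 0.6859], [0.0, 0.0, 0.0, 1.0]]
{'time_s': 0.1, 'joint_positions': array([-8.75189973e+01,  3.02738873e+01,  8.21479386e+01,  3.87690494e-04,
        6.76902344e+01, -1.02291688e+01]), 'qvel': array([-0.04480182, -0.08878382, -0.2079305 ,  0.01578744, -0.09771656,
        0.04634979]), 'tau': array([-5.37683331e-05, -4.40986061e+01, -1.77151144e+01,  6.35189912e-02,
        5.34148165e-02, -3.87946579e-05]), 'position': array([ 0.13749609, -0.60906876,  0.24667293]), 'tcp_rot': array([[ 2.20016797e-01, -7.84096482e-05,  9.75496080e-01],
       [-9.75494187e-01,  1.95425651e-03,  2.20016527e-01],
       [-1.92362099e-03, -9.99998087e-01,  3.53481102e-04]]), 'force': array([-0.0553615 ,  0.71303711,  0.08137317]), 'moment': array([ 0.02250562, -0.00834509, -0.01007735]), 'opening': 0.9990661328573821}
```

View pics/top0.png

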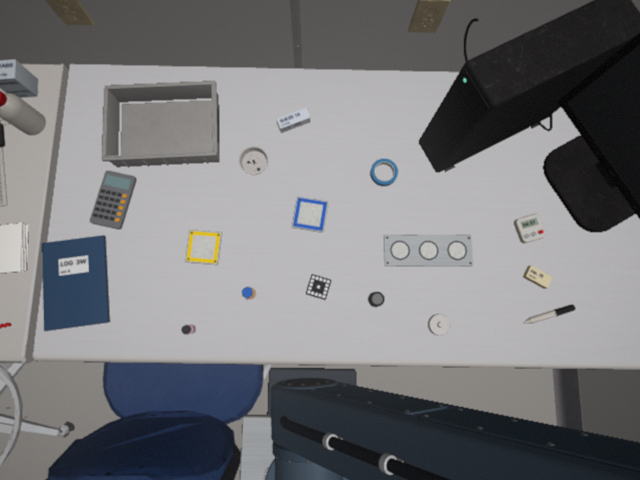

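View pics/side0.png

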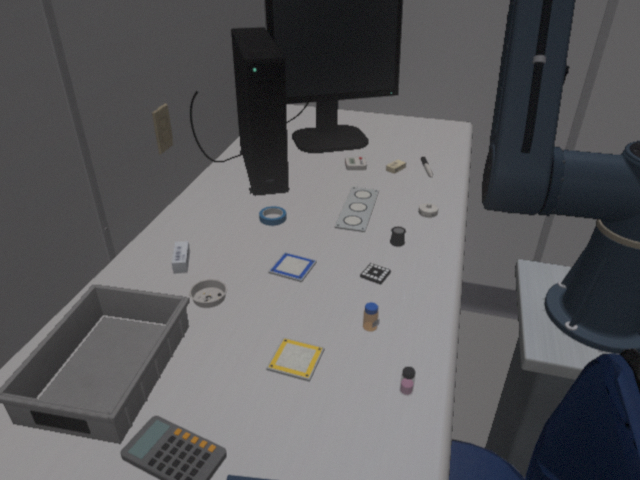

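```bash
cat > h.py <<'E'
import numpy as np,cv2
from rig import *
def cloud(c):
    K=c["mtx"];T=c["cam_to_world"];d=c["depth"];v,u=np.mgrid[:480,:640]
    p=np.stack([(u-K[0,2])/K[0,0]*d,(v-K[1,2])/K[1,1]*d,d],-1)
    P=p@T[:3,:3].T+T[:3,3]; P[d==0]=np.nan; return P
def ray(c,uv,z):
    K=c["mtx"];T=c["cam_to_world"];uv=np.atleast_2d(uv).astype(float)
    r=np.c_[(uv-K[:2,2])/K[[0,1],[0,1]],np.ones(len(uv))]@T[:3,:3].T
    return (T[:3,3]+r*((z-T[2,3])/r[:,2])[:,None])[:,:2]
def pix(c,P):
    T=np.linalg.inv(c["cam_to_world"]);q=T[:3,:3]@np.array(P)+T[:3,3];q=c["mtx"]@q;return q[:2]/q[2]
def hsv(c): return cv2.cvtColor(c["frame"],cv2.COLOR_RGB2HSV)
def blob(m,near,r):
    "centroid of the largest blob of mask m within r px of near; also minAreaRect, area"
    k=np.zeros(m.shape,np.uint8);cv2.circle(k,tuple(int(round(x)) for x in near),int(r),1,-1)
    n,l,s,ce=cv2.connectedComponentsWithStats(m.astype(np.uint8)*k)
    if n<2:return None
    i=1+np.argmax(s[1:,4]);cn=cv2.findContours((l==i).astype(np.uint8),cv2.RETR_EXTERNAL,cv2.CHAIN_APPROX_NONE)[0][0]
    return ce[i],cv2.minAreaRect(cn),s[i,4],cn[:,0]
E
python3 - <<'E'
from h import *
for n,pts in(("top",dict(tray=(318,287),cass=(438,325),loupe=(376,299),amber=(248,293),pink=(189,329),tape=(384,172),dish=(254,161))),("side",dict(tray=(376,273),cass=(428,210),loupe=(398,237),amber=(370,317),pink=(408,380)))):
    c=dict(np.load(n+"0.npz"));P=cloud(c)
    print(n,"table z",[np.nanmedian(P[v-2:v+3,u-2:u+3,2]).round(4) for u,v in [(318,330),(280,250)]])
    for k,(u,v) in pts.items():
        w=P[v-25:v+26,u-25:u+26].reshape(-1,3);w=w[w[:,2]>.004]
        zt=np.percentile(w[:,2],97);t=w[w[:,2]>zt-.004]
        print(k,"zt",zt.round(4),"topmid",((t[:,:2].max(0)+t[:,:2].min(0))/2).round(4),"mean",t[:,:2].mean(0).round(4),"all",((w[:,:2].max(0)+w[:,:2].min(0))/2).round(4),len(t))
    g=c["frame"].astype(int)
    f=c["frame"]
c=dict(np.load("top0.npz"));H=hsv(c);h,s,v=cv2.split(H)
for k,m,near,r,z in[("yellow",(h>15)&(h<35)&(s>120),(204,247),30,.006),("blue",(h>100)&(h<125)&(s>120),(310,214),30,.006),("tray",v<90,(318,287),22,.008),("strip",0,0,0,0)]:
    if k=="strip":break
    b=blob(m,near,r);box=ray(c,cv2.boxPoints(b[1]),z);print(k,b[0],b[2],ray(c,b[0],z).round(4),"rect",box.mean(0).round(4),box.round(4).tolist())
for u,w in((400,250),(428,250),(457,250)):
    b=blob(v>200,(u,w),12); print("ring",b[0],b[2],b[1],ray(c,b[0],.006).round(4))
    cr=v[w-14:w+15:2,u]; print(cr)
for k,p,m,z in(("loupe",(376,299),v<110,.036),("amber",(248,293),(h>100)&(h<130)&(s>130),.052),("pink",(189,329),v<100,.048),):
    b=blob(m,p,14); print(k,b[0],b[2],b[1],ray(c,b[1][0],z).round(4))
E
```

```text
top table z [np.float64(0.0001), np.float64(0.001)]
tray zt 0.0117 topmid [ 0.4499 -0.0097] mean [ 0.4493 -0.011 ] all [ 0.45   -0.0092] 255
cass zt 0.033 topmid [ 0.3635 -0.2944] mean [ 0.364  -0.2939] all [ 0.3641 -0.2947] 22
loupe zt 0.0384 topmid [ 0.421  -0.1481] mean [ 0.4209 -0.1482] all [ 0.4251 -0.1497] 99
amber zt 0.0549 topmid [0.4307 0.153 ] mean [0.4309 0.1535] all [0.4328 0.1587] 61
pink zt 0.0505 topmid [0.3447 0.2878] mean [0.3451 0.2879] all [0.3454 0.2934] 52
tape zt 0.0215 topmid [ 0.7373 -0.1702] mean [ 0.7363 -0.1723] all [ 0.741  -0.1726] 183
dish zt 0.022 topmid [0.76   0.1559] mean [0.7606 0.1573] all [0.7648 0.1568] 109
side table z [np.float64(-0.0011), np.float64(-0.0018)]
tray zt 0.009 topmid [ 0.4474 -0.0071] mean [ 0.4466 -0.0073] all [ 0.4474 -0.0071] 311
cass zt 0.0334 topmid [ 0.3837 -0.2169] mean [ 0.3876 -0.2086] all [ 0.3745 -0.2279] 30
loupe zt 0.0353 topmid [ 0.4193 -0.1447] mean [ 0.4198 -0.1446] all [ 0.4037 -0.2059] 95
amber zt 0.0521 topmid [0.429  0.1567] mean [0.429  0.1568] all [0.4278 0.1573] 95
pink zt 0.0483 topmid [0.3435 0.2904] mean [0.3436 0.2907] all [0.3436 0.2915] 95
yellow [203.16176471 246.96470588] 340 [[0.5416 0.271 ]] rect [0.5425 0.2717] [[0.5086, 0.3095], [0.5815, 0.3084], [0.5763, 0.2335], [0.5035, 0.2355]]
blue [309.40363636 214.12363636] 275 [[0.628  0.0141]] rect [0.6292 0.0136] [[0.599, 0.0541], [0.6702, 0.0443], [0.6592, -0.0274], [0.5882, -0.0167]]
tray [318.01709402 286.39316239] 117 [[ 0.4501 -0.0097]] rect [ 0.4505 -0.0098] [[0.4409, 0.0071], [0.4672, -0.0], [0.46, -0.0268], [0.4338, -0.0196]]Traceback (most recent call last):
  File "<stdin>", line 16, in <module>
TypeError: 'NoneType' object is not subscriptable
```

Run:
```python
from h import *
c=dict(np.load("top0.npz"));d=dict(np.load("side0.npz"))
def crop(c,u,v,w=20,h=20,s=10): return cv2.resize(c["frame"][v-h:v+h,u-w:u+w,::-1],None,fx=s,fy=s,interpolation=cv2.INTER_CUBIC)
a=np.hstack([crop(c,318,287,20,20,5),crop(c,438,325,20,20,5),crop(c,204,247,20,20,5)]);b=np.hstack([crop(c,428,250,60,25,5)]);e=np.hstack([crop(d,376,273,20,20,5),crop(d,358,208,40,20,5)])
cv2.imwrite("pics/m.png",np.vstack([np.hstack([a]),b[:, :600],e]))
g=c["frame"].max(2);print(g[250,385:475]);print(g[287,300:336]);print(g[325,424:452]);print(g[295:308,376])
```

```text
[166 167 169 167 158 126 129 179 189 187 191 193 192 189 192 192 191 190
 189 189 193 196 182 138 116 155 171 171 170 170 170 172 170 148 108 144
 187 187 188 192 193 190 191 191 191 190 190 191 191 193 194 168 115 134
 170 170 169 168 168 170 169 158 124 117 171 188 188 190 192 191 192 191
 192 192 191 190 191 192 195 181 135 112 152 167 166 166 167 177 184 184]
[186 187 185 186 187 186 170 122 134 186 181 141  69  51  53  59 103 165
 200 176  89  51  49  55  99 143 150 124  91 135 183 186 186 185 187 187]
[184 185 187 162 112 130 176 191 192 193 193 191 179 141 130 175 189 190
 190 190 189 190 189 188 187 183 178 184]
[119 118 118 118 118 118 118 118 107  76  52  88 151]
```

View pics/m.png

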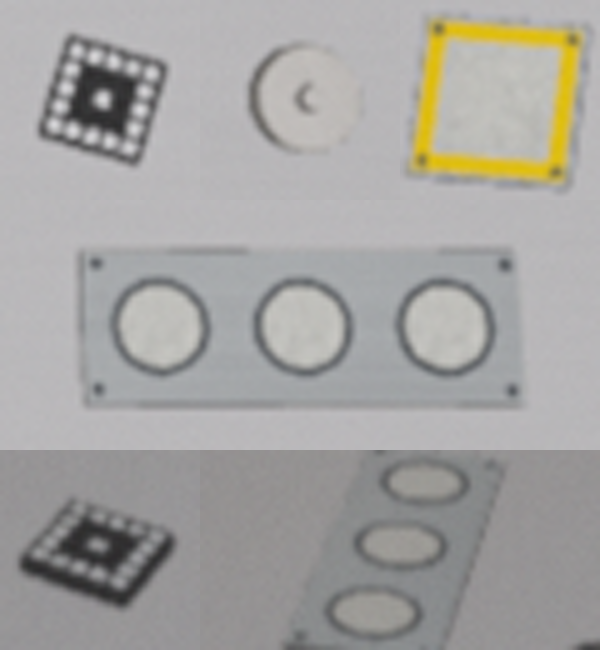

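```bash
cat > meas.py <<'E'
from h import *
def hull_rect(c,m,xy,z,r):
    b=np.argwhere(m)[:,::-1];b=b[np.linalg.norm(b-pix(c,[*xy,z]),axis=1)<r].astype(np.float32)
    w=(ray(c,b,z)*1000).astype(np.float32);(x,y),(a,bb),t=cv2.minAreaRect(w);return np.r_[x/1000,y/1000].round(4),(round(a,1),round(bb,1),round(t,1))
def disc(c,m,xy,z,r):
    b=blob(m,pix(c,[*xy,z]),r)
    return (ray(c,b[0],z)[0].round(4),b[2]) if b else None
E
python3 - <<'E'
from meas import *
for n in("top","side"):
    c=dict(np.load(n+"0.npz"));h,s,v=cv2.split(hsv(c));P=cloud(c)
    print(n,"yellow",hull_rect(c,(h>15)&(h<35)&(s>110),(.542,.271),.006,40))
    print("tray",hull_rect(c,v<(110 if n=="top" else 70),(.449,-.009),.008,24))
    for y in(-.18,-.25,-.32):
        t=(.545,y); 
    for uv in ([(400,250),(428,250),(457,250)] if n=="top" else [(357,230-9),(358,208),(363,195)]):
        b=blob((v>(180 if n=="top" else 140)),uv,14); print("ring",ray(c,b[0],.006)[0].round(4),ray(c,b[1][0],.006)[0].round(4),b[2])
    for k,xy,lo,hi in(("loupe",(.420,-.147),.029,.045),("amber",(.43,.155),.044,.06),("pink",(.344,.289),.04,.056),("cass",(.364,-.292),.016,.03)):
        w=P.reshape(-1,3);w=w[(np.linalg.norm(w[:,:2]-xy,axis=1)<.04)&(w[:,2]>lo)&(w[:,2]<hi)]
        (x,y),r=cv2.minEnclosingCircle((w[:,:2]*1000).astype(np.float32));print(k,round(x/1000,4),round(y/1000,4),"r",round(r,1),len(w))
E
```

```text
top yellow (array([0.5426, 0.2716]), (73.1, 73.4, 86.1))
tray (array([ 0.45  , -0.0097]), (48.5, 49.2, 74.3))
ring [ 0.5423 -0.2079] [ 0.5418 -0.2088] 174
ring [ 0.5433 -0.2778] [ 0.5429 -0.2774] 176
ring [ 0.5442 -0.3481] [ 0.544  -0.3487] 173
loupe 0.4211 -0.1475 r 16.7 167
amber 0.4309 0.1533 r 12.6 96
pink 0.3452 0.2881 r 9.9 69
cass 0.3646 -0.2945 r 25.0 339
side yellow (array([0.5404, 0.2724]), (72.2, 72.4, 86.2))
tray (array([ 0.4471, -0.0009]), (49.6, 47.7, 74.4))
ring [ 0.5404 -0.2069] [ 0.5412 -0.2066] 84
ring [ 0.5412 -0.2763] [ 0.5415 -0.2764] 71
ring [ 0.5466 -0.3987] [ 0.5464 -0.4005] 112
loupe 0.4202 -0.1447 r 18.0 107
amber 0.4304 0.1559 r 13.8 124
pink 0.343 0.2909 r 11.3 129
cass 0.3634 -0.2922 r 27.7 168
```

Request:
{"api": "play_rows", "payload": {
  "commands": [
    [[0.04,0.06,-0.01],[0,0,-0.05]],
    [[0.07,0.12,-0.02],[0,0,-0.1]],
    [[0.1,0.18,-0.04],[0,0,-0.15]],
    [[0.13,0.24,-0.06],[0,0,-0.2]],
    [[0.155,0.3,-0.07],[0,0,-0.25]],
    [[0.185,0.355,-0.08],[0,0,-0.3]],
    [[0.215,0.41,-0.09],[0,0,-0.35]],
    [[0.24,0.465,-0.1],[0,0,-0.4]],
    [[0.27,0.52,-0.12],[0,0,-0.45]],
    [[0.29,0.56,-0.13],[0,0,-0.496]]
  ],
  "gripper": 0.087
}}

```text
time_s: 1.35
position: [0.4195, -0.0656, 0.1218]
tcp_rot: [[-0.273, 0.001, 0.962], [-0.962, -0.0, -0.273], [0.0, -1.0, 0.001]]
force: [0.5, -0.9, -0.4]
opening: 0.996
```

Request:
{"api": "play_rows", "payload": {
  "commands": [
    [[0.021,0.0415,-0.03],[0,0,0]],
    [[0.021,0.0415,-0.06],[0,0,0]],
    [[0.021,0.0415,-0.06],[0,0,0]],
    [[0.021,0.0415,-0.06],[0,0,0]]
  ]
}}

```text
time_s: 1.85
position: [0.4396, -0.0261, 0.0627]
tcp_rot: [[-0.272, 0.0, 0.962], [-0.962, -0.0, -0.272], [0.0, -1.0, 0.0]]
force: [-0.3, 0.3, -0.8]
opening: 1.003
```

Run:
```python
from h import *
s=read_state();print(s["position"],s["tcp_rot"][:,0],s["force"])
out=[]
for n in("top","side"):
    c=capture(n);u,v=pix(c,[.449,-.0085,.02]).astype(int);out.append(cv2.resize(c["frame"][v-40:v+40,u-40:u+40,::-1],(400,400),interpolation=cv2.INTER_CUBIC))
cv2.imwrite("pics/g1.png",np.hstack(out))
```

```text
[ 0.43964509 -0.02609569  0.06273819] [-2.71512276e-01 -9.62434977e-01  1.06978699e-05] [-0.27973438  0.32446472 -0.81311736]
```

View pics/g1.png

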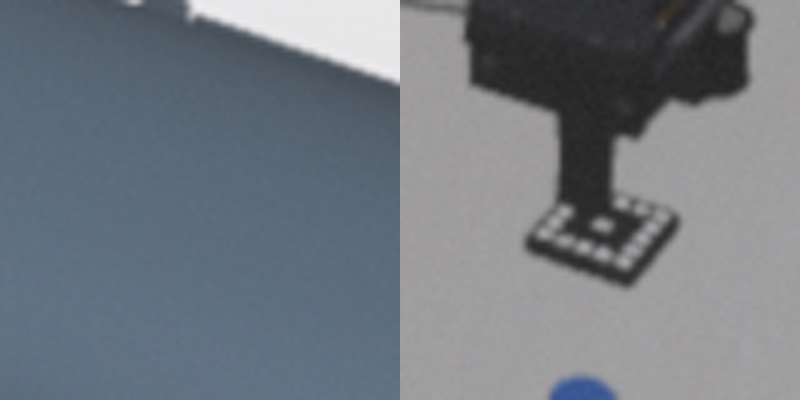

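Request:
{"api": "play_rows", "payload": {
  "commands": [
    [[0.0094,0.0176,0],[0,0,0]],
    [[0.0094,0.0176,-0.015],[0,0,0]],
    [[0.0094,0.0176,-0.028],[0,0,0]],
    [[0.0094,0.0176,-0.0355],[0,0,0]],
    [[0.0094,0.0176,-0.0355],[0,0,0]],
    [[0.0094,0.0176,-0.0355],[0,0,0]],
    [[0.0094,0.0176,-0.0355],[0,0,0]]
  ]
}}

```text
time_s: 2.82
position: [0.4491, -0.0082, 0.0271]
tcp_rot: [[-0.271, 0.001, 0.963], [-0.963, -0.0, -0.271], [-0.0, -1.0, 0.001]]
force: [-0.3, -0.4, 0.3]
opening: 0.997
```

Request:
{"api": "play_rows", "payload": {
  "commands": [
    [[0,0,0],[0,0,0]],
    [[0,0,0],[0,0,0]],
    [[0,0,0],[0,0,0]],
    [[0,0,0],[0,0,0]],
    [[0,0,0],[0,0,0]],
    [[0,0,0],[0,0,0]]
  ],
  "gripper": 0.03
}}

```text
time_s: 3.58
position: [0.449, -0.0081, 0.0268]
tcp_rot: [[-0.271, -0.0, 0.963], [-0.963, 0.0, -0.271], [0.0, -1.0, -0.0]]
force: [0.1, 1.1, -0.4]
opening: 0.579
```

```bash
cat > look.py <<'E'
import sys
from h import *
x,y,z=map(float,sys.argv[1:4]);out=[];w=int(sys.argv[5]) if len(sys.argv)>5 else 40
s=read_state();print(s["position"].round(4),np.degrees(np.arctan2(s["tcp_rot"][1,0],s["tcp_rot"][0,0])).round(2),s["force"].round(1),s["opening"]*87)
for n in("top","side"):
    c=capture(n);u,v=pix(c,[x,y,z]).astype(int);out.append(cv2.resize(c["frame"][v-w:v+w,u-w:u+w,::-1],(400,400),interpolation=cv2.INTER_CUBIC))
cv2.imwrite("pics/"+sys.argv[4]+".png",np.hstack(out))
E
python3 look.py .449 -.0085 .01 g2
```

```text
[ 0.449  -0.0081  0.0268] -105.71 [ 0.1  1.1 -0.4] 50.39920374488456
```

Request:
{"api": "play_rows", "payload": {
  "commands": [
    [[0,0,0.03],[0,0,0]],
    [[0,0,0.07],[0,0,0]],
    [[0.016,0.05,0.075],[0,0,0.04]],
    [[0.032,0.1,0.075],[0,0,0.08]],
    [[0.048,0.15,0.075],[0,0,0.12]],
    [[0.066,0.2,0.075],[0,0,0.16]],
    [[0.082,0.25,0.075],[0,0,0.206]],
    [[0.0925,0.28,0.07],[0,0,0.206]],
    [[0.0925,0.28,0.06],[0,0,0.206]],
    [[0.0925,0.28,0.05],[0,0,0.206]]
  ]
}}

```text
time_s: 4.92
position: [0.5403, 0.2712, 0.0758]
tcp_rot: [[-0.068, -0.002, 0.998], [-0.998, -0.001, -0.068], [0.001, -1.0, -0.002]]
force: [-1.0, -0.4, -1.3]
opening: 0.58
```

Request:
{"api": "play_rows", "payload": {
  "commands": [
    [[0,0,0],[0,0,0]],
    [[0,0,0],[0,0,0]],
    [[0,0,0],[0,0,0]]
  ]
}}

```text
time_s: 5.3
position: [0.5418, 0.2713, 0.0772]
tcp_rot: [[-0.069, 0.001, 0.998], [-0.998, 0.0, -0.069], [-0.0, -1.0, 0.001]]
force: [0.5, 0.9, 0.3]
opening: 0.581
```

```bash
python3 look.py .5415 .272 .03 g3
```

```text
[0.5418 0.2713 0.0772] -93.97 [0.5 0.9 0.3] 50.523565648908054
```

View pics/g3.png

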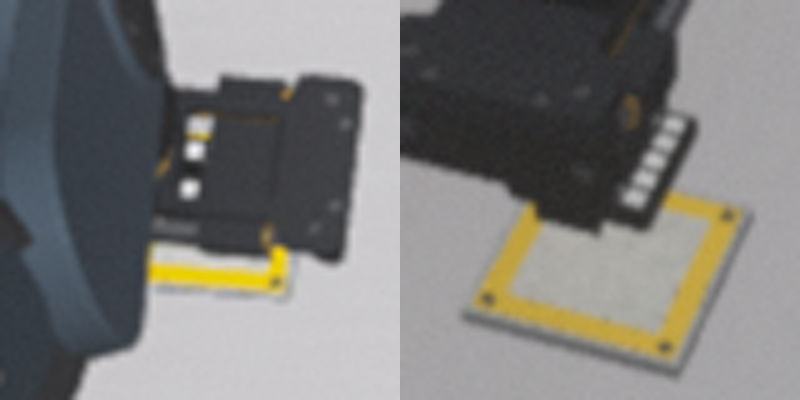

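Request:
{"api": "play_rows", "payload": {
  "commands": [
    [[0,0.0005,-0.02],[0,0,0]],
    [[0,0.0005,-0.035],[0,0,0]],
    [[0,0.0005,-0.041],[0,0,0]],
    [[0,0.0005,-0.0437],[0,0,0]],
    [[0,0.0005,-0.0437],[0,0,0]],
    [[0,0.0005,-0.0437],[0,0,0]],
    [[0,0.0005,-0.0437],[0,0,0]]
  ]
}}

```text
time_s: 6.28
position: [0.5417, 0.2725, 0.0332]
tcp_rot: [[-0.068, 0.0, 0.998], [-0.998, 0.0, -0.068], [-0.0, -1.0, 0.0]]
force: [-0.2, -0.4, -0.3]
opening: 0.58
```

Request:
{"api": "play_rows", "payload": {
  "commands": [
    [[0,0,0],[0,0,0]],
    [[0,0,0],[0,0,0]],
    [[0,0,0],[0,0,0]],
    [[0,0,0],[0,0,0]],
    [[0,0,0.03],[0,0,0]],
    [[0,0,0.08],[0,0,0]],
    [[-0.03,-0.05,0.1],[0,0,0]],
    [[-0.05,-0.1,0.1],[0,0,0]],
    [[-0.07,-0.16,0.1],[0,0,0]],
    [[-0.09,-0.22,0.1],[0,0,0]]
  ],
  "gripper": 0.087
}}

```text
time_s: 7.52
position: [0.4516, 0.0524, 0.1335]
tcp_rot: [[-0.067, 0.002, 0.998], [-0.998, -0.0, -0.067], [0.0, -1.0, 0.002]]
force: [1.2, -0.8, 0.8]
opening: 1.003
```

```bash
python3 look.py .5415 .272 .01 g4
python3 - <<'E'
from meas import *
for n in("top","side"):
    c=capture(n);h,s,v=cv2.split(hsv(c));print(n,"tile",hull_rect(c,(h>15)&(h<35)&(s>110),(.542,.271),.006,40))
    print("tray",hull_rect(c,v<(100 if n=="top" else 70),(.5415,.272),.014,23 if n=="top" else 30))
    for y in (-.0,):
        b=blob(cv2.morphologyEx((v<(100 if n=="top" else 70)).astype(np.uint8),cv2.MORPH_CLOSE,np.ones((7,7))),pix(c,[.5415,.272,.014]),23 if n=="top" else 30);print(ray(c,b[0],.014).round(4),b[2])
E
```

```text
[0.4516 0.0524 0.1335] -93.84 [ 1.2 -0.8  0.8] 87.2236245888127
top tile (array([0.5426, 0.2716]), (73.1, 73.4, 86.1))
tray (array([0.5415, 0.2691]), (43.3, 45.3, 86.1))
[[0.5379 0.2672]] 262
side tile (array([0.5404, 0.2724]), (72.2, 72.4, 86.2))
tray (array([0.5396, 0.2803]), (46.2, 48.0, 86.2))
[[0.536  0.2827]] 450
```

View pics/g4.png

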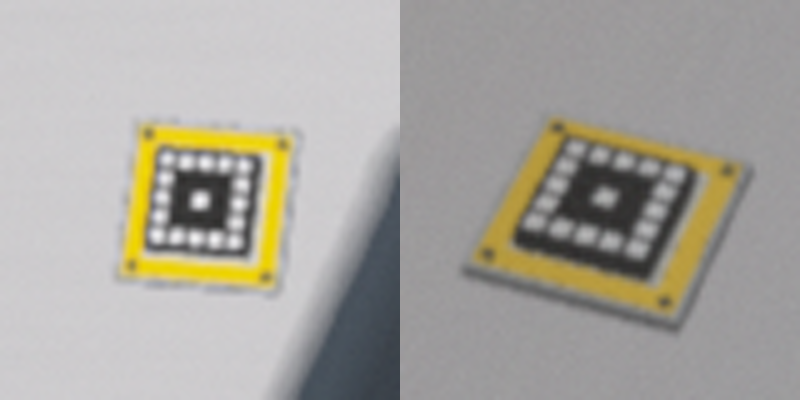

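Run:
```python
from meas import *
for n in("top","side"):
    c=capture(n);h,s,v=cv2.split(hsv(c))
    y=cv2.morphologyEx(((h>15)&(h<35)&(s>110)).astype(np.uint8),cv2.MORPH_CLOSE,np.ones((3,3)))
    cn=max(cv2.findContours(y,cv2.RETR_EXTERNAL,cv2.CHAIN_APPROX_NONE)[0],key=cv2.contourArea)
    m=cv2.moments(cn);print(n,"tile outer centroid",ray(c,[m["m10"]/m["m00"],m["m01"]/m["m00"]],.006).round(4))
    p=pix(c,[.5415,.272,.014]);a,b=p.round().astype(int)
    w=v[b-4:b+5,a-4:a+5].astype(float)-60;w[w<0]=0;w[w<.4*w.max()]=0;yy,xx=np.mgrid[b-4:b+5,a-4:a+5]
    print("dot",ray(c,[(w*xx).sum()/w.sum(),(w*yy).sum()/w.sum()],.014).round(4),(w>0).sum())
```

```text
top tile outer centroid [[0.5423 0.2716]]
dot [[0.5434 0.2732]] 14
side tile outer centroid [[0.5399 0.2738]]
dot [[0.5414 0.2733]] 15
```

Request:
{"api": "play_rows", "payload": {
  "commands": [
    [[-0.012,-0.05,0],[0,0,0]],
    [[-0.025,-0.1,0],[0,0,0]],
    [[-0.038,-0.15,0],[0,0,0]],
    [[-0.051,-0.2,0],[0,0,0]],
    [[-0.064,-0.25,0],[0,0,0]],
    [[-0.077,-0.3,-0.02],[0,0,0]],
    [[-0.087,-0.34,-0.04],[0,0,0]],
    [[-0.0876,-0.346,-0.05],[0,0,0]],
    [[-0.0876,-0.346,-0.05],[0,0,0]],
    [[-0.0876,-0.346,-0.05],[0,0,0]]
  ]
}}

```text
time_s: 9.07
position: [0.3649, -0.2902, 0.0834]
tcp_rot: [[-0.065, -0.0, 0.998], [-0.998, 0.001, -0.065], [-0.001, -1.0, -0.001]]
force: [-0.1, 0.2, 0.2]
opening: 1.004
```

Request:
{"api": "play_rows", "payload": {
  "commands": [
    [[0,0,0],[0,0,0]],
    [[0,0,0],[0,0,0]]
  ]
}}

```text
time_s: 9.32
position: [0.3647, -0.2915, 0.0836]
tcp_rot: [[-0.067, 0.0, 0.998], [-0.998, -0.001, -0.067], [0.0, -1.0, 0.0]]
force: [1.1, 1.2, 0.4]
opening: 0.999
```

Request:
{"api": "play_rows", "payload": {
  "commands": [
    [[-0.0005,-0.0015,-0.02],[0,0,0]],
    [[-0.0005,-0.0015,-0.04],[0,0,0]],
    [[-0.0005,-0.0015,-0.055],[0,0,0]],
    [[-0.0005,-0.0015,-0.055],[0,0,0]],
    [[-0.0005,-0.0015,-0.055],[0,0,0]]
  ]
}}

```text
time_s: 9.95
position: [0.364, -0.2938, 0.0284]
tcp_rot: [[-0.068, 0.0, 0.998], [-0.998, -0.0, -0.068], [0.0, -1.0, 0.0]]
force: [-0.6, 0.0, 0.2]
opening: 0.996
```

Request:
{"api": "play_rows", "payload": {
  "commands": [
    [[0,0,0],[0,0,0]],
    [[0,0,0],[0,0,0]],
    [[0,0,0],[0,0,0]],
    [[0,0,0],[0,0,0]],
    [[0,0,0],[0,0,0]],
    [[0,0,0],[0,0,0]]
  ],
  "gripper": 0.03
}}

```text
time_s: 10.7
position: [0.3639, -0.2938, 0.0282]
tcp_rot: [[-0.068, 0.0, 0.998], [-0.998, -0.0, -0.068], [0.0, -1.0, 0.0]]
force: [-1.0, -0.8, 0.9]
opening: 0.535
```

```bash
python3 look.py .364 -.2938 .02 g5 50
python3 - <<'E'
from h import *
s=read_state();print(s["opening"]*87)
E
```

```text
[ 0.3639 -0.2938  0.0282] -93.9 [-1.  -0.8  0.9] 46.553468092106826
46.774431116377606
```

View pics/g5.png

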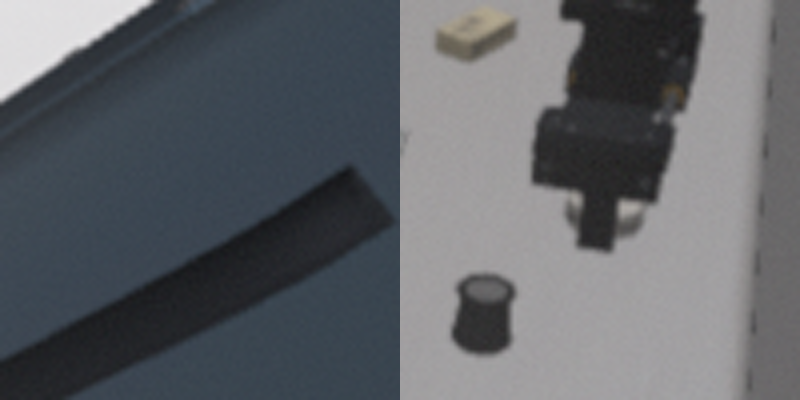

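Request:
{"api": "play_rows", "payload": {
  "commands": [
    [[0,0,0.05],[0,0,0]],
    [[0,0,0.1],[0,0,0]],
    [[0.015,0.05,0.12],[0,0,0]],
    [[0.03,0.1,0.12],[0,0,0]],
    [[0.048,0.155,0.12],[0,0,0]],
    [[0.066,0.21,0.12],[0,0,0]],
    [[0.083,0.265,0.12],[0,0,0]],
    [[0.1,0.32,0.12],[0,0,0]],
    [[0.117,0.375,0.12],[0,0,0]],
    [[0.133,0.43,0.12],[0,0,0]]
  ]
}}

```text
time_s: 12.05
position: [0.497, 0.1383, 0.148]
tcp_rot: [[-0.068, -0.0, 0.998], [-0.998, -0.0, -0.068], [0.0, -1.0, -0.0]]
force: [0.9, -0.2, -0.5]
opening: 0.544
```

```bash
python3 -c "
from rig import *
s=read_state();print(s['position'],s['opening']*87)"
```

```text
[0.49695128 0.13832061 0.14797173] 47.315134602564335
```

Request:
{"api": "play_rows", "payload": {
  "commands": [
    [[0.018,0.05,0],[0,0,0]],
    [[0.034,0.1,0],[0,0,0]],
    [[0.045,0.134,-0.02],[0,0,0]],
    [[0.045,0.134,-0.05],[0,0,0]],
    [[0.045,0.134,-0.07],[0,0,0]],
    [[0.045,0.134,-0.07],[0,0,0]],
    [[0.045,0.134,-0.07],[0,0,0]],
    [[0.045,0.134,-0.07],[0,0,0]]
  ]
}}

```text
time_s: 13.05
position: [0.5426, 0.2704, 0.0793]
tcp_rot: [[-0.068, 0.002, 0.998], [-0.998, 0.001, -0.068], [-0.001, -1.0, 0.002]]
force: [0.8, 0.2, 0.1]
opening: 0.538
```

```bash
python3 look.py .542 .2727 .05 g6
```

```text
[0.5426 0.2704 0.0793] -93.93 [0.8 0.2 0.1] 46.82099794807826
```

View pics/g6.png

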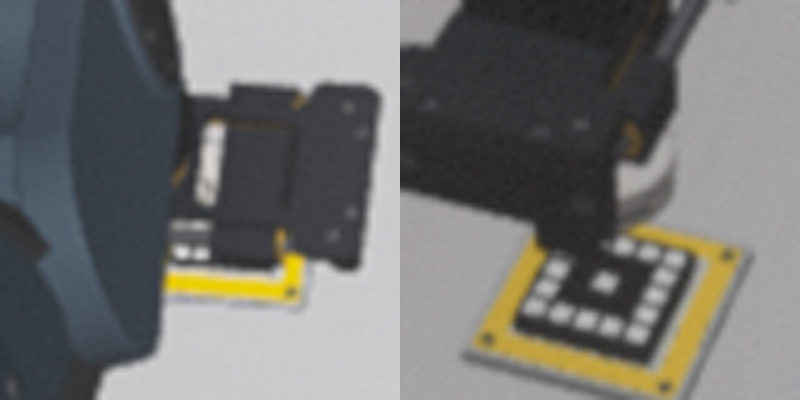

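Request:
{"api": "play_rows", "payload": {
  "commands": [
    [[-0.0003,0.001,-0.015],[0,0,0]],
    [[-0.0003,0.001,-0.028],[0,0,0]],
    [[-0.0003,0.001,-0.033],[0,0,0]],
    [[-0.0003,0.001,-0.033],[0,0,0]],
    [[-0.0003,0.001,-0.033],[0,0,0]],
    [[-0.0003,0.001,-0.033],[0,0,0]]
  ]
}}

```text
time_s: 13.9
position: [0.5419, 0.2714, 0.0455]
tcp_rot: [[-0.068, 0.001, 0.998], [-0.998, 0.0, -0.068], [-0.0, -1.0, 0.001]]
force: [-0.2, 0.2, -0.4]
opening: 0.534
```

Request:
{"api": "play_rows", "payload": {
  "commands": [
    [[0,0.001,-0.0015],[0,0,0]],
    [[0,0.001,-0.0028],[0,0,0]],
    [[0,0.001,-0.0028],[0,0,0]],
    [[0,0.001,-0.0028],[0,0,0]]
  ]
}}

```text
time_s: 14.4
position: [0.5415, 0.2723, 0.0423]
tcp_rot: [[-0.068, -0.0, 0.998], [-0.998, -0.0, -0.068], [0.0, -1.0, -0.0]]
force: [-0.6, -1.0, 0.8]
opening: 0.539
```

Request:
{"api": "play_rows", "payload": {
  "commands": [
    [[0,0,0],[0,0,0]],
    [[0,0,0],[0,0,0]],
    [[0,0,0],[0,0,0]],
    [[0,0,0],[0,0,0]],
    [[0,0,0.03],[0,0,0]],
    [[0,0,0.08],[0,0,0]],
    [[-0.03,-0.05,0.11],[0,0,0]],
    [[-0.05,-0.1,0.11],[0,0,0]],
    [[-0.07,-0.16,0.11],[0,0,0]],
    [[-0.09,-0.22,0.11],[0,0,0]]
  ],
  "gripper": 0.087
}}

```text
time_s: 15.65
position: [0.4516, 0.0523, 0.1528]
tcp_rot: [[-0.067, 0.002, 0.998], [-0.998, -0.0, -0.067], [0.0, -1.0, 0.002]]
force: [0.5, -1.1, 0.4]
opening: 1.0
```

```bash
python3 look.py .5415 .272 .02 g7
cat > cyl.py <<'E'
import sys
from h import *
x,y,lo,hi=map(float,sys.argv[1:5])
for n in("top","side"):
    w=cloud(capture(n)).reshape(-1,3);w=w[(np.linalg.norm(w[:,:2]-(x,y),axis=1)<.035)&(w[:,2]>lo)&(w[:,2]<hi)]
    (a,b),r=cv2.minEnclosingCircle((w[:,:2]*1000).astype(np.float32));print(n,round(a/1000,4),round(b/1000,4),"r",round(r,1),len(w),"mid",((w.max(0)+w.min(0))/2).round(4))
E
python3 cyl.py .542 .2727 .031 .045;python3 cyl.py .542 .2727 .042 .06
```

```text
[0.4516 0.0523 0.1528] -93.84 [ 0.5 -1.1  0.4] 86.98897854131145
top 0.5417 0.2717 r 25.0 326 mid [0.5416 0.2714 0.0381]
side 0.5394 0.275 r 25.6 480 mid [0.5402 0.2742 0.038 ]
top 0.5331 0.2743 r 18.6 27 mid [0.5345 0.2749 0.0468]
side 0.5407 0.2745 r 6.4 40 mid [0.5403 0.2743 0.0449]
```

View pics/g7.png

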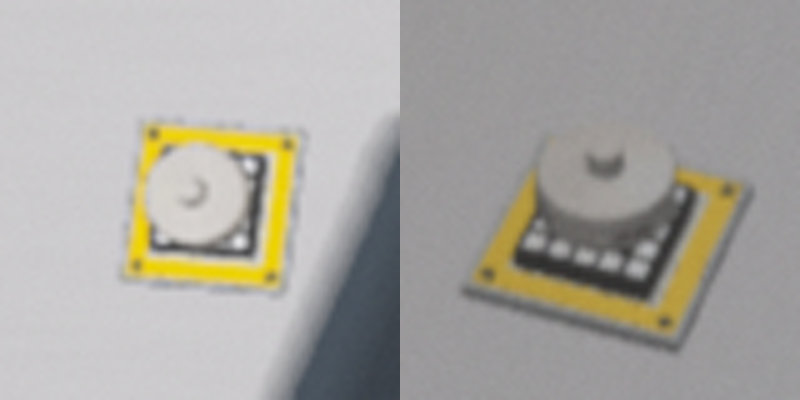

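Request:
{"api": "play_rows", "payload": {
  "commands": [
    [[-0.008,-0.05,0],[0,0,0]],
    [[-0.016,-0.1,0],[0,0,0]],
    [[-0.024,-0.15,-0.02],[0,0,0]],
    [[-0.031,-0.198,-0.05],[0,0,0]],
    [[-0.031,-0.1985,-0.08],[0,0,0]],
    [[-0.031,-0.1985,-0.08],[0,0,0]],
    [[-0.031,-0.1985,-0.08],[0,0,0]]
  ]
}}

```text
time_s: 16.82
position: [0.4218, -0.1436, 0.0727]
tcp_rot: [[-0.065, 0.0, 0.998], [-0.998, -0.0, -0.065], [0.0, -1.0, 0.0]]
force: [-1.3, -0.8, 0.8]
opening: 0.999
```

Request:
{"api": "play_rows", "payload": {
  "commands": [
    [[0,0,-0.02],[0,0,0]],
    [[0,0,-0.035],[0,0,0]],
    [[0,0,-0.0425],[0,0,0]],
    [[0,0,-0.0425],[0,0,0]],
    [[0,0,-0.0425],[0,0,0]],
    [[0,0,-0.0425],[0,0,0]]
  ]
}}

```text
time_s: 17.58
position: [0.4213, -0.1449, 0.0304]
tcp_rot: [[-0.068, 0.001, 0.998], [-0.998, -0.001, -0.068], [0.001, -1.0, 0.001]]
force: [-0.1, 0.6, 0.4]
opening: 1.0
```

Request:
{"api": "play_rows", "payload": {
  "commands": [
    [[0,0,0],[0,0,0]],
    [[0,0,0],[0,0,0]],
    [[0,0,0],[0,0,0]],
    [[0,0,0],[0,0,0]],
    [[0,0,0],[0,0,0]],
    [[0,0,0],[0,0,0]],
    [[0,0,0],[0,0,0]]
  ],
  "gripper": 0.015
}}

```text
time_s: 18.45
position: [0.421, -0.1448, 0.0298]
tcp_rot: [[-0.068, -0.0, 0.998], [-0.998, 0.0, -0.068], [-0.0, -1.0, -0.0]]
force: [-0.6, -0.7, 0.2]
opening: 0.406
```

Request:
{"api": "play_rows", "payload": {
  "commands": [
    [[0,0,0.03],[0,0,0]],
    [[0,0,0.05],[0,0,0]],
    [[0.04,-0.02,0.05],[0,0,0]],
    [[0.08,-0.04,0.05],[0,0,0]],
    [[0.121,-0.0627,0.05],[0,0,0]],
    [[0.121,-0.0627,0.03],[0,0,0]],
    [[0.121,-0.0627,0.015],[0,0,0]],
    [[0.121,-0.0627,0.015],[0,0,0]],
    [[0.121,-0.0627,0.015],[0,0,0]],
    [[0.121,-0.0627,0.015],[0,0,0]]
  ]
}}

```text
time_s: 19.7
position: [0.5421, -0.2075, 0.0454]
tcp_rot: [[-0.068, 0.001, 0.998], [-0.998, -0.0, -0.068], [0.0, -1.0, 0.001]]
force: [0.9, 0.2, 0.1]
opening: 0.407
```

Request:
{"api": "play_rows", "payload": {
  "commands": [
    [[0,0,0],[0,0,0]],
    [[0,0,0],[0,0,0]]
  ]
}}

```text
time_s: 19.95
position: [0.5422, -0.2075, 0.0452]
tcp_rot: [[-0.068, 0.001, 0.998], [-0.998, -0.0, -0.068], [0.0, -1.0, 0.001]]
force: [-0.6, -0.1, -0.0]
opening: 0.404
```

```bash
python3 look.py .5415 -.2075 .03 g8
```

```text
[ 0.5422 -0.2075  0.0452] -93.91 [-0.6 -0.1 -0. ] 35.13765844009689
```

View pics/g8.png

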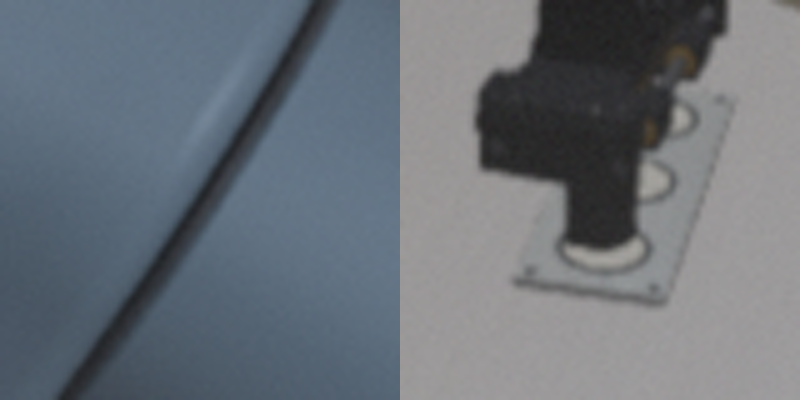

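Positioned over the ring. I'll lower it, release, retreat and measure.

Request:
{"api": "play_rows", "payload": {
  "commands": [
    [[-0.0003,0,-0.005],[0,0,0]],
    [[-0.0003,0,-0.0088],[0,0,0]],
    [[-0.0003,0,-0.0088],[0,0,0]],
    [[-0.0003,0,-0.0088],[0,0,0]]
  ]
}}

```text
time_s: 20.55
position: [0.5416, -0.2074, 0.0358]
tcp_rot: [[-0.068, -0.0, 0.998], [-0.998, 0.0, -0.068], [-0.0, -1.0, -0.0]]
force: [-0.8, -0.2, 0.1]
opening: 0.404
```

Request:
{"api": "play_rows", "payload": {
  "commands": [
    [[0,0,0],[0,0,0]],
    [[0,0,0],[0,0,0]],
    [[0,0,0],[0,0,0]],
    [[0,0,0.03],[0,0,0]],
    [[0,0,0.08],[0,0,0]],
    [[-0.02,0.04,0.1],[0,0,0]],
    [[-0.04,0.1,0.1],[0,0,0]],
    [[-0.055,0.16,0.1],[0,0,0]],
    [[-0.07,0.22,0.1],[0,0,0]],
    [[-0.08,0.28,0.1],[0,0,0]]
  ],
  "gripper": 0.07
}}

```text
time_s: 21.8
position: [0.4609, 0.0742, 0.1362]
tcp_rot: [[-0.069, 0.0, 0.998], [-0.998, 0.0, -0.069], [-0.0, -1.0, 0.0]]
force: [0.9, -0.5, 0.9]
opening: 0.806
```

```bash
python3 look.py .5415 -.2075 .03 g9; python3 cyl.py .5415 -.2075 .035 .05
```

```text
[0.4609 0.0742 0.1362] -93.96 [ 0.9 -0.5  0.9] 70.08153023476666
top 0.5416 -0.2074 r 16.8 158 mid [ 0.5422 -0.2079  0.0415]
side 0.5531 -0.2029 r 9.9 12 mid [ 0.5538 -0.2029  0.039 ]
```

Request:
{"api": "play_rows", "payload": {
  "commands": [
    [[-0.015,0.04,-0.01],[0,0,0]],
    [[-0.0304,0.08,-0.03],[0,0,0]],
    [[-0.0304,0.08,-0.04],[0,0,0]],
    [[-0.0304,0.08,-0.04],[0,0,0]],
    [[-0.0304,0.08,-0.04],[0,0,0]],
    [[-0.0304,0.08,-0.07],[0,0,0]],
    [[-0.0304,0.08,-0.09],[0,0,0]],
    [[-0.0304,0.08,-0.105],[0,0,0]],
    [[-0.0304,0.08,-0.105],[0,0,0]],
    [[-0.0304,0.08,-0.105],[0,0,0]]
  ]
}}

```text
time_s: 23.25
position: [0.4319, 0.1523, 0.0315]
tcp_rot: [[-0.069, 0.001, 0.998], [-0.998, 0.0, -0.069], [-0.0, -1.0, 0.001]]
force: [0.0, 0.1, 0.2]
opening: 0.803
```

Request:
{"api": "play_rows", "payload": {
  "commands": [
    [[0,0,0],[0,0,0]],
    [[0,0,0],[0,0,0]],
    [[0,0,0],[0,0,0]],
    [[0,0,0],[0,0,0]],
    [[0,0,0],[0,0,0]],
    [[0,0,0],[0,0,0]],
    [[0,0,0],[0,0,0]]
  ],
  "gripper": 0.01
}}

```text
time_s: 24.12
position: [0.4313, 0.1525, 0.031]
tcp_rot: [[-0.068, 0.0, 0.998], [-0.998, 0.0, -0.068], [-0.0, -1.0, 0.0]]
force: [0.1, -0.2, 0.9]
opening: 0.307
```

Request:
{"api": "play_rows", "payload": {
  "commands": [
    [[0,0,0.03],[0,0,0]],
    [[0,0,0.07],[0,0,0]],
    [[0.01,-0.05,0.09],[0,0,0]],
    [[0.022,-0.1,0.09],[0,0,0]],
    [[0.034,-0.15,0.09],[0,0,0]],
    [[0.045,-0.2,0.09],[0,0,0]],
    [[0.056,-0.25,0.09],[0,0,0]],
    [[0.068,-0.3,0.09],[0,0,0]],
    [[0.079,-0.35,0.09],[0,0,0]],
    [[0.09,-0.4,0.09],[0,0,0]]
  ]
}}

```text
time_s: 25.38
position: [0.5211, -0.249, 0.1207]
tcp_rot: [[-0.069, -0.001, 0.998], [-0.998, 0.001, -0.069], [-0.001, -1.0, -0.001]]
force: [0.5, -0.4, -1.4]
opening: 0.312
```

Request:
{"api": "play_rows", "payload": {
  "commands": [
    [[0.01,-0.05,0],[0,0,0]],
    [[0.0225,-0.0995,0],[0,0,0]],
    [[0.0225,-0.0995,-0.03],[0,0,0]],
    [[0.0225,-0.0995,-0.06],[0,0,0]],
    [[0.0225,-0.0995,-0.075],[0,0,0]],
    [[0.0225,-0.0995,-0.075],[0,0,0]],
    [[0.0225,-0.0995,-0.075],[0,0,0]],
    [[0.0225,-0.0995,-0.075],[0,0,0]]
  ]
}}

```text
time_s: 26.38
position: [0.5446, -0.3474, 0.0474]
tcp_rot: [[-0.068, 0.002, 0.998], [-0.998, -0.002, -0.068], [0.002, -1.0, 0.002]]
force: [-0.2, -0.3, -0.4]
opening: 0.303
```

```bash
python3 look.py .543 -.347 .03 g10
```

```text
[ 0.5446 -0.3474  0.0474] -93.89 [-0.2 -0.3 -0.4] 26.317953911311193
```

View pics/g10.png

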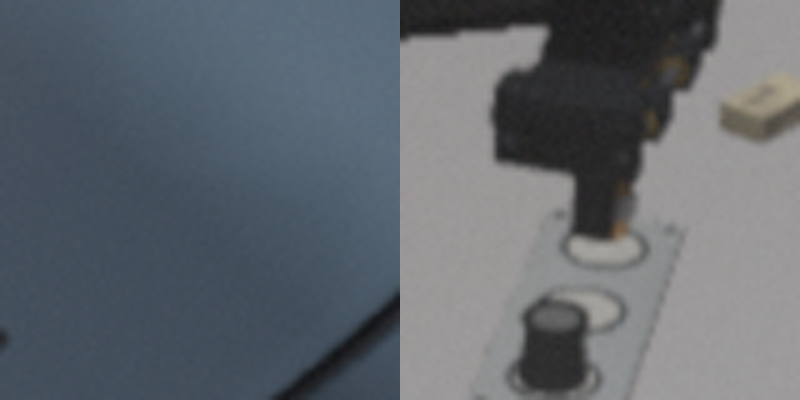

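Request:
{"api": "play_rows", "payload": {
  "commands": [
    [[-0.0005,0.0003,-0.005],[0,0,0]],
    [[-0.0005,0.0003,-0.0095],[0,0,0]],
    [[-0.0005,0.0003,-0.0095],[0,0,0]],
    [[-0.0005,0.0003,-0.0095],[0,0,0]]
  ]
}}

```text
time_s: 26.98
position: [0.5433, -0.3466, 0.037]
tcp_rot: [[-0.068, -0.0, 0.998], [-0.998, 0.0, -0.068], [-0.0, -1.0, -0.0]]
force: [-2.1, 1.2, 5.1]
opening: 0.307
```

Request:
{"api": "play_rows", "payload": {
  "commands": [
    [[0,0,0],[0,0,0]],
    [[0,0,0],[0,0,0]],
    [[0,0,0],[0,0,0]],
    [[0,0,0.02],[0,0,0]],
    [[0,0,0.06],[0,0,0]],
    [[0,0,0.11],[0,0,0]],
    [[-0.01,0.06,0.11],[0,0,0]],
    [[-0.02,0.12,0.11],[0,0,0]],
    [[-0.04,0.18,0.11],[0,0,0]],
    [[-0.06,0.24,0.11],[0,0,0]]
  ],
  "gripper": 0.05
}}

```text
time_s: 28.22
position: [0.4836, -0.1066, 0.148]
tcp_rot: [[-0.069, 0.003, 0.998], [-0.998, -0.001, -0.069], [0.001, -1.0, 0.003]]
force: [0.5, 0.7, -0.2]
opening: 0.572
```

Request:
{"api": "play_rows", "payload": {
  "commands": [
    [[-0.015,0.06,0],[0,0,0]],
    [[-0.03,0.12,0],[0,0,0]],
    [[-0.045,0.18,0],[0,0,0]],
    [[-0.06,0.24,0],[0,0,0]],
    [[-0.075,0.3,0],[0,0,0]],
    [[-0.085,0.34,0],[0,0,0]],
    [[-0.09,0.36,0],[0,0,0]]
  ]
}}

```text
time_s: 29.1
position: [0.3934, 0.2543, 0.1478]
tcp_rot: [[-0.065, 0.002, 0.998], [-0.998, 0.001, -0.065], [-0.001, -1.0, 0.002]]
force: [0.2, -0.2, -0.0]
opening: 0.574
```

```bash
python3 look.py .543 -.28 .03 g11 50; python3 cyl.py .543 -.347 .048 .07;python3 cyl.py .5415 -.2075 .035 .05;python3 cyl.py .344 .2895 .04 .056
```

```text
[0.3934 0.2543 0.1478] -93.73 [ 0.2 -0.2 -0. ] 49.911996100112574
top 0.5421 -0.3459 r 12.4 96 mid [ 0.5419 -0.3465  0.0551]
side 0.5413 -0.3433 r 15.3 54 mid [ 0.5402 -0.3428  0.0533]
top 0.5418 -0.2078 r 16.8 156 mid [ 0.5421 -0.208   0.0414]
side 0.541 -0.2047 r 19.7 94 mid [ 0.5405 -0.2047  0.0387]
top 0.3447 0.2848 r 9.1 36 mid [0.3447 0.283  0.0466]
side 0.3444 0.291 r 11.4 125 mid [0.3433 0.291  0.0451]
```

View pics/g11.png

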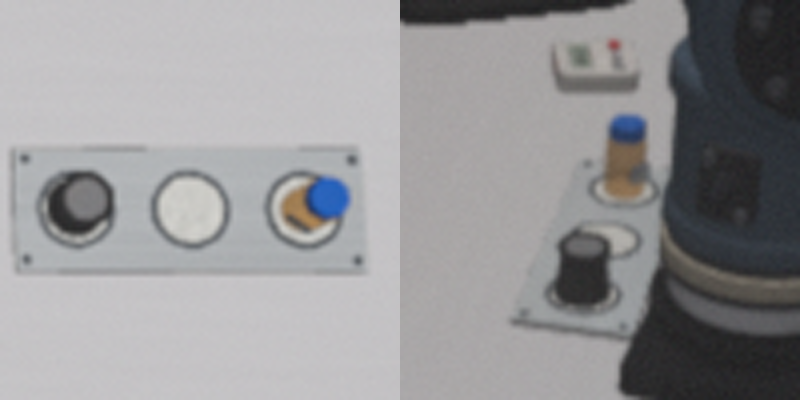

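Request:
{"api": "play_rows", "payload": {
  "commands": [
    [[-0.025,0.02,-0.02],[0,0,0]],
    [[-0.0494,0.035,-0.05],[0,0,0]],
    [[-0.0494,0.035,-0.06],[0,0,0]],
    [[-0.0494,0.035,-0.06],[0,0,0]],
    [[-0.0494,0.035,-0.06],[0,0,0]],
    [[-0.0494,0.035,-0.06],[0,0,0]]
  ]
}}

```text
time_s: 30.25
position: [0.3457, 0.2869, 0.0872]
tcp_rot: [[-0.069, 0.002, 0.998], [-0.998, 0.001, -0.069], [-0.001, -1.0, 0.002]]
force: [0.6, 0.3, 0.3]
opening: 0.576
```

Request:
{"api": "play_rows", "payload": {
  "commands": [
    [[-0.0015,0.002,-0.02],[0,0,0]],
    [[-0.0015,0.002,-0.04],[0,0,0]],
    [[-0.0015,0.002,-0.056],[0,0,0]],
    [[-0.0015,0.002,-0.056],[0,0,0]],
    [[-0.0015,0.002,-0.056],[0,0,0]]
  ]
}}

```text
time_s: 30.88
position: [0.3434, 0.289, 0.0311]
tcp_rot: [[-0.068, 0.001, 0.998], [-0.998, 0.001, -0.068], [-0.001, -1.0, 0.001]]
force: [-0.1, 0.5, -0.5]
opening: 0.573
```

Request:
{"api": "play_rows", "payload": {
  "commands": [
    [[0,0,0],[0,0,0]],
    [[0,0,0],[0,0,0]],
    [[0,0,0],[0,0,0]],
    [[0,0,0],[0,0,0]],
    [[0,0,0],[0,0,0]],
    [[0,0,0],[0,0,0]],
    [[0,0,0],[0,0,0]]
  ],
  "gripper": 0.01
}}

```text
time_s: 31.75
position: [0.3429, 0.289, 0.0307]
tcp_rot: [[-0.068, 0.0, 0.998], [-0.998, 0.0, -0.068], [-0.0, -1.0, 0.0]]
force: [0.6, 0.3, 4.9]
opening: 0.251
```

Request:
{"api": "play_rows", "payload": {
  "commands": [
    [[0,0,0.03],[0,0,0]],
    [[0,0,0.07],[0,0,0]],
    [[0.018,-0.05,0.09],[0,0,0]],
    [[0.035,-0.1,0.09],[0,0,0]],
    [[0.053,-0.15,0.09],[0,0,0]],
    [[0.07,-0.2,0.09],[0,0,0]],
    [[0.088,-0.25,0.09],[0,0,0]],
    [[0.105,-0.3,0.09],[0,0,0]],
    [[0.123,-0.35,0.09],[0,0,0]],
    [[0.14,-0.4,0.09],[0,0,0]]
  ]
}}

```text
time_s: 33.0
position: [0.483, -0.1128, 0.1202]
tcp_rot: [[-0.069, -0.001, 0.998], [-0.998, 0.0, -0.069], [-0.0, -1.0, -0.001]]
force: [0.5, 0.5, -0.3]
opening: 0.258
```

Request:
{"api": "play_rows", "payload": {
  "commands": [
    [[0.018,-0.05,0],[0,0,0]],
    [[0.035,-0.1,0],[0,0,0]],
    [[0.053,-0.15,0],[0,0,0]],
    [[0.0585,-0.166,0],[0,0,0]],
    [[0.0585,-0.166,-0.02],[0,0,0]],
    [[0.0585,-0.166,-0.05],[0,0,0]],
    [[0.0585,-0.166,-0.07],[0,0,0]],
    [[0.0585,-0.166,-0.07],[0,0,0]],
    [[0.0585,-0.166,-0.07],[0,0,0]],
    [[0.0585,-0.166,-0.07],[0,0,0]]
  ]
}}

```text
time_s: 34.25
position: [0.5421, -0.2774, 0.0516]
tcp_rot: [[-0.068, 0.002, 0.998], [-0.998, -0.001, -0.068], [0.001, -1.0, 0.002]]
force: [0.3, 0.3, 0.1]
opening: 0.249
```

```bash
python3 look.py .543 -.28 .03 g12 50
```

```text
[ 0.5421 -0.2774  0.0516] -93.89 [0.3 0.3 0.1] 21.628550795805374
```

View pics/g12.png

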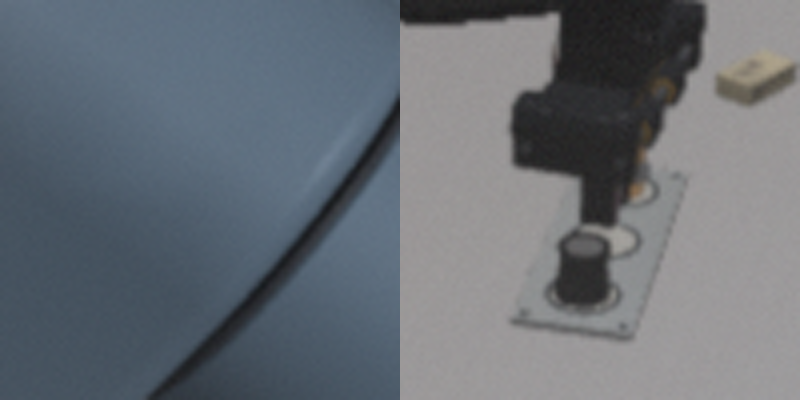

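Request:
{"api": "play_rows", "payload": {
  "commands": [
    [[0,0,-0.007],[0,0,0]],
    [[0,0,-0.012],[0,0,0]],
    [[0,0,-0.0142],[0,0,0]],
    [[0,0,-0.0142],[0,0,0]],
    [[0,0,-0.0142],[0,0,0]]
  ]
}}

```text
time_s: 34.98
position: [0.5411, -0.2768, 0.0367]
tcp_rot: [[-0.068, -0.001, 0.998], [-0.998, 0.001, -0.068], [-0.0, -1.0, -0.001]]
force: [-1.9, 0.9, 5.6]
opening: 0.251
```

Request:
{"api": "play_rows", "payload": {
  "commands": [
    [[0,0,0],[0,0,0]],
    [[0,0,0],[0,0,0]],
    [[0,0,0],[0,0,0]],
    [[0,0,0.02],[0,0,0]],
    [[0,0,0.06],[0,0,0]],
    [[0,0,0.11],[0,0,0]],
    [[-0.02,0.06,0.11],[0,0,0]],
    [[-0.05,0.12,0.11],[0,0,0]],
    [[-0.08,0.18,0.11],[0,0,0]],
    [[-0.1,0.24,0.11],[0,0,0]]
  ],
  "gripper": 0.043
}}

```text
time_s: 36.22
position: [0.4441, -0.0457, 0.1476]
tcp_rot: [[-0.069, 0.002, 0.998], [-0.998, -0.001, -0.069], [0.0, -1.0, 0.002]]
force: [0.8, -0.4, -0.0]
opening: 0.497
```

Request:
{"api": "play_rows", "payload": {
  "commands": [
    [[-0.01,0.06,0],[0,0,0]],
    [[-0.015,0.12,0],[0,0,0]],
    [[-0.02,0.16,0],[0,0,0]],
    [[-0.02,0.16,0],[0,0,0]]
  ]
}}

```text
time_s: 36.72
position: [0.4244, 0.1153, 0.1475]
tcp_rot: [[-0.063, 0.002, 0.998], [-0.998, 0.0, -0.063], [-0.0, -1.0, 0.002]]
force: [-0.7, -0.2, -0.1]
opening: 0.493
```

```bash
python3 look.py .543 -.28 .03 g13 50
python3 - <<'E'
from meas import *
o=dict(loupe=(.036,.042,.018,(.5415,-.2075)),pink=(.04,.054,.012,(.542,-.277)),amber=(.044,.058,.014,(.543,-.347)))
for n in("top","side"):
    c=capture(n);h,s,v=cv2.split(hsv(c));P=cloud(c).reshape(-1,3)
    for k,(lo,z,r,xy) in o.items():
        w=P[(np.linalg.norm(P[:,:2]-xy,axis=1)<.03)&(abs(P[:,2]-z)<.004)]
        print(n,k,((w.max(0)+w.min(0))/2)[:2].round(4),np.ptp(w[:,:2],axis=0).round(4),len(w))
    m=(h>100)&(h<125)&(s>140);b=blob(m,pix(c,[.543,-.347,.056]),14);print("cap",ray(c,b[1][0],.058 if n=="top" else .054).round(4),b[2])
    if n=="side":
        c=dict(np.load("side0.npz"))
        v=cv2.split(hsv(c))[2]
        for y in(-.207,-.277,-.347):
            b=blob(v>140,pix(c,[.5425,y,.006]),10 if y>-.3 else 8);print("ring",ray(c,b[0],.006).round(4),b[2])
E
```

```text
[0.4244 0.1153 0.1475] -93.6 [-0.7 -0.2 -0.1] 42.92493381744501
top loupe [ 0.5424 -0.2077] [0.0318 0.0314] 150
top pink [ 0.5426 -0.2771] [0.0192 0.0189] 58
top amber [ 0.542  -0.3459] [0.0216 0.0231] 83
cap [[ 0.543  -0.3447]] 76
side loupe [ 0.5405 -0.2058] [0.0296 0.0376] 66
side pink [ 0.5446 -0.273 ] [0.009 0.02 ] 13
side amber [ 0.5447 -0.3416] [0.0138 0.0298] 25
cap [[ 0.5428 -0.3434]] 14
ring [[ 0.5404 -0.2069]] 84
ring [[ 0.5412 -0.2763]] 71
ring [[ 0.5423 -0.3465]] 58
```

View pics/g13.png

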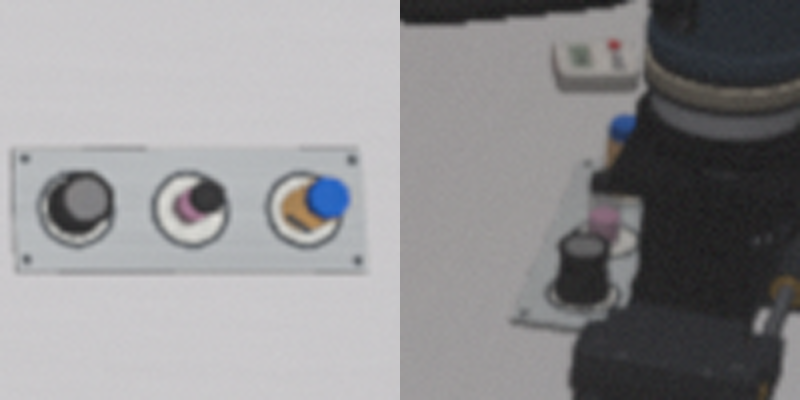

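Run:
```python
from h import *
c=capture("top");cv2.imwrite("pics/fin.png",c["frame"][120:360,:,::-1])
s=read_state();print(s["time_s"],s["qvel"].round(2),s["force"].round(1))
```

```text
36.975 [-0.4   0.33  0.12  0.11  0.05  0.1 ] [-0.  -0.1 -1.3]
```

View pics/fin.png

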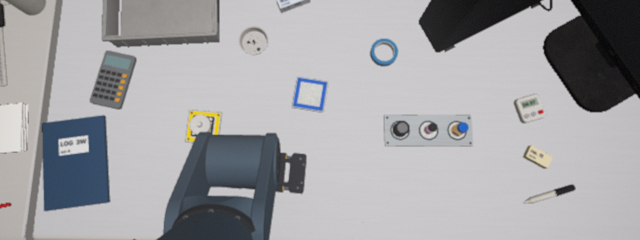

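The last full top view shows every item in its place. The tape roll is at about (384,52) in that crop and the dish at (254,41), both where they began. The arm is clear.

```bash
python3 -c "
from rig import *
print(hand_in())"
```

```text
the job is handed in; nothing more can be done
None
```

The station is set out and handed in at about 37 s of the 122 s allowed. I placed things in the order asked: tray on the yellow tile, cassette on the tray, loupe on the ring nearer the yellow tile, amber vial on the far ring, pink vial on the middle ring.

My last checks, measured from the camera images:

| Item | Offset from its target |
|---|---|
| Tray | about 1.3 mm |
| Cassette | about 1.5 mm |
| Loupe | under 1 mm |
| Pink vial | about 1 mm |
| Amber vial | 2–3 mm by the top camera, about 1 mm by eye in the side view |

- **Disagreement on the amber vial:** the two cameras' figures conflict. One cap-colour reading, which takes in part of the cap's side, gave up to about 3.6 mm. I judged it close enough and left it without a second grasp.
- **Pink vial:** the arm blocked most of the side view in the last check, so its figure comes from the top camera only.
- **Handling:** both vials were held upright at every look. The largest force reading at the end of any move was about 6 N, as each vial was set down. The tape roll and parts dish were not touched, and the arm was clear of everything at hand-in.

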